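# Lock out the bench supply before the sander's disc is changed

### The job

Lock out the bench's power before the sander's disc is changed: push the red stop button on the yellow control box all the way home, with a firm press but without forcing it past its stop, so that it stays latched down when you let go. Then slide the red-handled lockout pin through the holes of both guard ears, across the top of the pressed button, until its collar comes up against the ear, and leave it there. The guard sits a little up or down its slotted screws, so feel for the holes rather than forcing the pin, and do not disturb the other things on the bench.

Things in the scene. Friction and masses are not known exactly. Their poses are not given: they have to be found in the camera images.
- control_box: grey control box bolted to the bench, 120 wide (y), 100 deep (x), 36 high in front, 69 behind, conduit at its back. Its yellow panel slopes 18 degrees towards the robot and carries a red mushroom stop button between the two steel ears of a guard bracket, held by slotted screws: it sits anywhere up to 7 mm up or down the slope. Origin under its middle; x back, y left
- guard_mid (a point): point on the button's axis, 28.5 mm out from the panel, about 85 mm above the bench, midway between the ears. The line through both ear holes runs along y at this height, up to 7 mm off along x, as the bracket happens to sit. Frame: z square out of the panel along the button's axis (up and towards the robot), y level to the box's left, x up the slope
- ear_left (a point): point at guard_mid y = +36 mm, in the plane of the left ear's outer face; the hole's centre is up to 7 mm from it along x, as the bracket sits; axes as guard_mid. The hole is 10 mm in diameter with a 1.2 mm chamfer; the ear is 5 mm thick (y = 31 to 36 mm), 28 mm wide along x, and ends 14 mm above the hole line
- ear_right (a point): the same point at the right ear, guard_mid y = -36 mm; the right ear mirrors the left; axes as guard_mid
- button_top (a point): centre of the red button's top (head 40 mm in diameter, 17.5 mm thick, flat top 20 mm across); moves with it; axes as guard_mid. Released it stands 7.5 mm above the hole line (guard_mid z = +7.5 mm), in the pin's way; latched it lies about 6.5 mm below the line
- stop_button (a joint): how far the button is pressed along its axis, m: 0 released, 0.014 at its hard stop. It pushes back with 7 N at first and up to about 14 N near 0.0035, then less; past about 0.012 an over-centre spring snaps it on to its stop, and let go it stays there. Pressed less, it springs back. At the stop the resistance climbs steeply, some 20 N per mm; more than 60 N would break it
- lock_pin: loose lockout pin, 0.12 kg, lying on the bench: red grip 60 long, 22 x 22 in section, black grooves; steel collar 22 diameter, 4 thick; steel shank 8 diameter, 95 long, its end chamfered 1.5 mm. Origin under the grip's middle; x along the shank to its tip, z up; the pin's axis lies 11 mm above the origin. It may enter the ears from either side
- pin_grip (a point): middle of the red grip on the pin's axis; axes as lock_pin
- pin_collar (a point): centre of the collar's front face, where the shank begins, 34 mm from pin_grip along x; axes as lock_pin
- pin_tip (a point): centre of the shank's end face, 129 mm from pin_grip along x; axes as lock_pin. Pushed home from the right it lies at guard_mid y = +59 mm, from the left at -59 mm
- sander: orange random-orbit sander, 174 x 209 x 150, bystander; origin under its middle
- sanding_discs: stack of brown sanding discs, 127 diameter, bystander; origin under its middle
- screwdriver: screwdriver with a teal handle, 212 long, bystander; origin under its middle, tip to -y
- tape_measure: yellow tape measure, 36 x 82 x 67, bystander; origin under its middle
- screw_box: small card box of screws, 60 x 80 x 52, bystander; origin under its middle
- screw_jar: white jar of screws with a red lid, 68 diameter, 92 high, bystander; origin under its middle

How it is judged:
By the outcome, as a careful person would: the job done as asked, in the order asked, and still so for the second after the job is handed in, with the robot touching nothing.
It also fails if it takes over 67 s, if anything falls off the work surface, if the arm or the gripper's body presses on something with over 40 N, if the wrist force passes 120 N, or if a joint passes its speed limit or range.

### The arm

A 6-joint arm with a two-finger parallel gripper is mounted at the origin on the work surface; the furniture and walls round the work are solid. World frame = base frame: x ahead of the robot, y to its left, z up, the work surface at z = 0. Lengths are in m, angles in degrees, forces in N, time in s.
With the tool pointing down it reaches from about 0.4 to 0.825 m from the base axis. Payload 7 kg.
Tool frame: the origin (TCP) lies midway between the tips of the shut fingers; the grasp point (between the pads) lies 19 mm behind it (ctrl.hold_point_z is the distance from the TCP to the grasp point, in m); z points along the fingers, y is the line along which they close (so a half turn about z gives the same grasp; the last joint's range is limited). The gripper opens to 88 mm and grips with 3 to 60 N. Pads are 19 mm wide; open, the fingers measure 130 mm over their backs; the gripper's body (78 mm by 193 mm) begins 47 mm behind the grasp point.
Start: joints at [-57.462, 20.546, 0.682, 0, -70.136, -16.507], TCP at [0.186, -0.649, 0.227] pointing down, gripper open.
Joint ranges: [-176.03, 176.03], [-82.01, 121.73], [-58.28, 71.71], [-173.87, 95.51], [-174.79, -0.11], [-173.66, 173.66]. Speed limits (degrees/s): [136.94, 136.94, 172.46, 180, 180, 180].

### API

Orientations are given as [roll, pitch, yaw] about the fixed x, y, z axes, in that order (R = Rz(yaw) Ry(pitch) Rx(roll)).
In Python, from plant import ctrl gives the robot as it stands.
- The arm moves only by the tool apply_moves, never from a script. Its argument "deltas" is a list of rows, each an object with "fingers": the finger opening in mm, from 0 to 87.6; "delta_pos": the shift along the tool's x, y, z in mm, a list of three; "angular": the turn, a rotation vector about the tool's x, y, z in degrees, a list of three. A call has 1 to 10 rows; each row is the pose to reach, as a shift and turn from the pose commanded when the call began, along the tool's axes at that moment; what a row does not reach only later rows make up. A row lasts 1/10 s, in which the tool goes at most 50 mm and 8.59 degrees, less where a joint would pass 70% of its speed; a pose out of reach is approached as far as the arm can. A call with a gripper value outside its range is refused whole. The fingers move at their own pace and stop on an object; the grip force is fixed at half the most. Time passes only in rows, so rows that repeat a pose let the fingers close. It gives the time, the measured TCP pose, the force, the opening and the grip force at its end, in the units of the state.
- ctrl.get_obs(): the state, without advancing time (a new reading comes with each control period).
- ctrl.snapshot(name): name is "scene" or "top"; returns the picture (400x640x3 uint8, red, green, blue); there is no depth.
- ctrl.camera_params(name): a dict with "fx", "fy", "cx", "cy" (pixels), "cam_to_world" (4x4, takes a point from camera to world coordinates). Camera axes: x right, y up, looking along -z (the intrinsics and any distortion apply to the point x, -y, -z); pixel columns grow to the right and rows downward; lengths in m; the calibration is good to about 2 mm. A picture is of the moment at which its call begins. camera_params takes no time and is no camera call.
- ctrl.close_job(): hands the job in; it is judged then, once.
The state is a dict: "clock": time; "joint_pos": joint angles; "qvel": joint speeds; "tau": joint torques, N m; "tool_pos": TCP position; "orientation": TCP orientation; "force": force on the tool from outside, world axes, zero at the start; "moment": the same for the moment, N m; "opening": finger opening in m; "gripper_force": force on a finger pad.
Only numpy, scipy, OpenCV 4.12 (cv2) and the standard library are available. Lean on these libraries where they do the work, as an engineer would, in place of code of your own. Each camera call takes 0.05 s, during which the arm holds its last target. There are 200 camera calls.

## Working session

There is one attempt and no reset: what is moved stays moved. The work goes in short steps, Python scripts to look and compute and a tool call to move; the robot and the scene stay as the last step left them, time stands still between calls to the robot, and variables do not carry over. Pictures are saved under pics/ and viewed, at most 10 in all, crops included, and the job is handed in when it is done.

Besides the shell and the picture viewer there is one more tool, called after "Emit:" by a JSON object that holds its "method" and its "body", one argument or row to a line. apply_moves: Moves the arm, as the interface text tells. Its arguments: {"type":"object","properties":{"deltas":{"type":"array"}},"required":["deltas"]}

```bash
mkdir -p pics; python3 - <<'E'
from plant import ctrl
import cv2
for n in("scene","top"):
    cv2.imwrite(f"pics/{n}0.png",ctrl.snapshot(n)[:,:,::-1])
    p=ctrl.camera_params(n);print(n,p)
o=ctrl.get_obs();print(o,ctrl.hold_point_z)
E
```

```text
scene {'fx': 379.9339660992751, 'fy': 379.9339660992751, 'cx': 317.52955635446045, 'cy': 202.69375049820547, 'cam_to_world': array([[-0.41924579,  0.64585765, -0.63804456, -0.51424415],
       [-0.90779196, -0.30760004,  0.28512448,  0.41667704],
       [-0.0121127 ,  0.69874896,  0.7152644 ,  1.11631248],
       [ 0.        ,  0.        ,  0.        ,  1.        ]])}
top {'fx': 504.7831536635053, 'fy': 504.7831536635053, 'cx': 330.1064736164105, 'cy': 200.29965427237352, 'cam_to_world': array([[-1.13828832e-02,  9.95136665e-01, -9.78439982e-02,
         2.44436511e-01],
       [-9.99837589e-01, -9.95986833e-03,  1.50198717e-02,
        -1.77724407e-04],
       [ 1.39723117e-02,  9.79990767e-02,  9.95088416e-01,
         1.69706870e+00],
       [ 0.00000000e+00,  0.00000000e+00,  0.00000000e+00,
         1.00000000e+00]])}
{'clock': 0.1, 'joint_pos': array([-5.74621391e+01,  2.05862279e+01,  6.38962441e-01, -1.76145385e-02,
       -7.01351489e+01, -1.65072222e+01]), 'qvel': array([ 0.11310099, -0.03138402,  0.11610056,  0.03075264,  0.13009537,
       -0.02094116]), 'tau': array([-2.95142898e-03, -5.84163702e+01,  2.93753368e+01,  7.01536596e+00,
        1.02256189e-02, -4.84033421e-05]), 'tool_pos': array([ 0.18625989, -0.64834082,  0.22572875]), 'orientation': array([ 1.79916277e+02, -7.54180535e-03, -1.63975353e+02]), 'force': array([-0.535726  ,  0.29513987,  0.97603979]), 'moment': array([-0.01276453, -0.01789249, -0.01454396]), 'gripper_force': 0.0, 'opening': 0.08768846128643848} 0.0188
```

View pics/scene0.png

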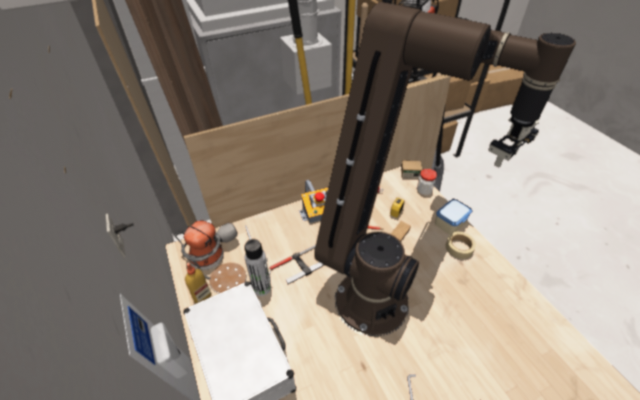

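View pics/top0.png

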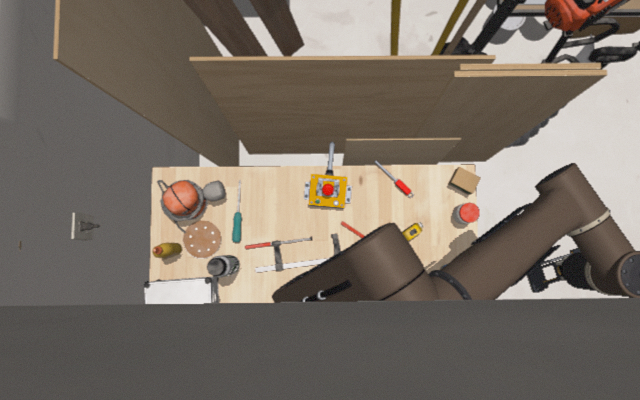

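```bash
cat > h.py <<'E'
from plant import ctrl
import cv2, numpy as np
from scipy.spatial.transform import Rotation as R
def ray(n,u,v):
    p=ctrl.camera_params(n);T=np.array(p["cam_to_world"])
    d=T[:3,:3]@np.array([(u-p["cx"])/p["fx"],-(v-p["cy"])/p["fy"],-1]);return T[:3,3],d
def atz(n,u,v,z):
    o,d=ray(n,u,v);return (o+d*(z-o[2])/d[2]).round(4)
def proj(n,P):
    p=ctrl.camera_params(n);T=np.linalg.inv(np.array(p["cam_to_world"]))
    c=T[:3,:3]@np.array(P)+T[:3,3];return np.array([p["cx"]+p["fx"]*c[0]/-c[2],p["cy"]-p["fy"]*c[1]/-c[2]]).round(1)
def crop(n,u0,v0,w,h,k,name):
    im=ctrl.snapshot(n)[v0:v0+h,u0:u0+w,::-1]
    cv2.imwrite(f"pics/{name}.png",cv2.resize(im,None,fx=k,fy=k,interpolation=cv2.INTER_CUBIC))
E
python3 - <<'E'
from h import *
crop("top",290,140,160,110,5,"c1")
a=ctrl.snapshot("scene")[170:270,290:410,::-1]
cv2.imwrite("pics/c2.png",cv2.resize(a,None,fx=6,fy=6,interpolation=cv2.INTER_CUBIC))
E
```

```text
(no output)
```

View pics/c1.png

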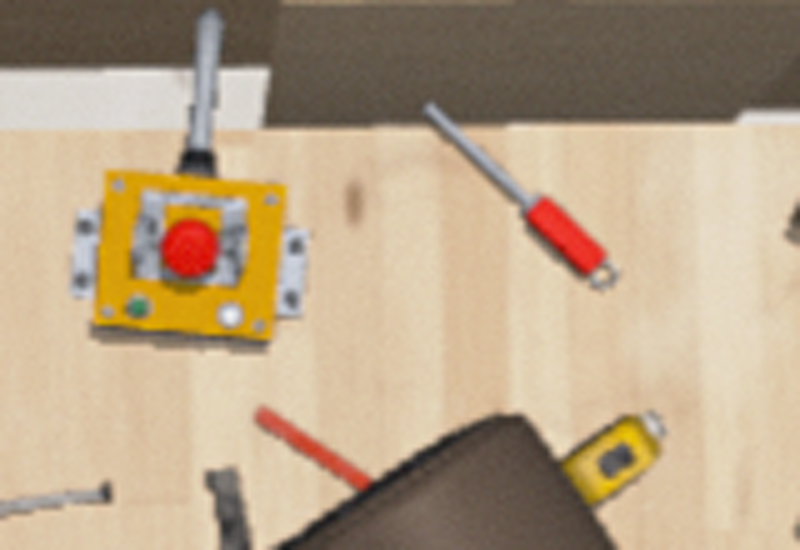

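View pics/c2.png

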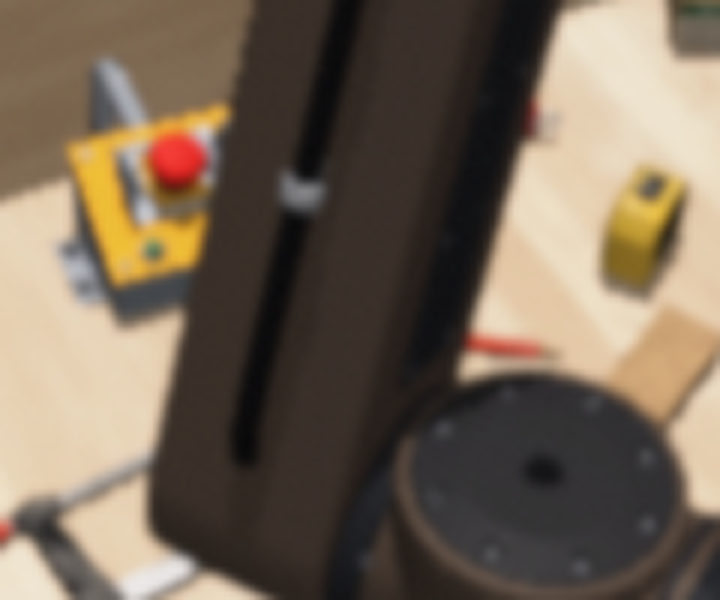

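```bash
python3 - <<'E'
from h import *
f=lambda u,v,z:atz("top",290+(u+.5)/5-.5,140+(v+.5)/5-.5,z)
for n,u,v,z in [("TL",107,170,.069),("TR",287,186,.069),("BL",96,325,.036),("BR",270,341,.036),("btn",190,248,.084),("tip",429,105,.011),("shankbase",529,199,.011),("gripfrontL",541,194,.02),("gripfrontR",526,210,.02),("gripbackL",608,249,.02),("gripbackR",583,272,.02),("tipmid",432,108,.011)]: print(n,f(u,v,z))
# segmentation of red
im=ctrl.snapshot("top").astype(int)
m=((im[...,0]>150)&(im[...,1]<90)&(im[...,2]<90)).astype(np.uint8)
n,l,s,c=cv2.connectedComponentsWithStats(m)
for i in range(1,n):
    if s[i,4]>20:
        r=cv2.minAreaRect(np.argwhere(l==i)[:,::-1].astype(np.float32)); print(c[i],s[i],r)
        print(atz("top",*c[i],.084),atz("top",*c[i],.016))
E
```

```text
TL [0.4925 0.0365 0.069 ]
TR [ 0.4809 -0.0807  0.069 ]
BL [0.3942 0.0453 0.036 ]
BR [ 0.3824 -0.0695  0.036 ]
btn [ 0.439  -0.0169  0.084 ]
tip [ 0.5438 -0.1806  0.011 ]
shankbase [ 0.4789 -0.2469  0.011 ]
gripfrontL [ 0.481  -0.2538  0.02  ]
gripfrontR [ 0.4702 -0.2434  0.02  ]
gripbackL [ 0.4433 -0.2979  0.02  ]
gripbackR [ 0.428  -0.2807  0.02  ]
tipmid [ 0.5417 -0.1826  0.011 ]
[564.83950617   8.5308642 ] [557   0  15  21  81] ((564.6617431640625, 9.602953910827637), (24.352798461914062, 7.71743631362915), 59.036251068115234)
[ 1.0424 -0.8204  0.084 ] [ 1.076 -0.855  0.016]
[580.10294118  12.92647059] [567   1  23  18  68] ((576.5950927734375, 10.466079711914062), (25.447355270385742, 8.894682884216309), 25.34617805480957)
[ 1.0267 -0.8711  0.084 ] [ 1.0597 -0.9078  0.016 ]
[600.02020202   4.81818182] [592   0  22  11  99] ((601.3845825195312, 2.0769166946411133), (9.429903030395508, 21.63330841064453), 56.3099365234375)
[ 1.0549 -0.9403  0.084 ] [ 1.089 -0.98   0.016]
[402.6        186.54736842] [395 180  16  15  95] ((402.50006103515625, 186.50001525878906), (16.970561981201172, 5.656853675842285), 45.0)
[ 0.4453 -0.2589  0.084 ] [ 0.4538 -0.2699  0.016 ]
[327.55238095 188.98095238] [322 184  12  11 105] ((327.5, 189.0), (10.0, 11.0), 90.0)
[ 0.4397 -0.0167  0.084 ] [ 0.448  -0.0174  0.016 ]
[465.29824561 213.61403509] [460 204  13  18  57] ((465.2432556152344, 213.04055786132812), (17.424591064453125, 10.587092399597168), 72.89727020263672)
[ 0.3557 -0.4587  0.084 ] [ 0.3604 -0.478   0.016 ]
[355.24390244 231.70731707] [348 226  16  12  41] ((355.10406494140625, 231.572021484375), (18.024980545043945, 2.2135937213897705), 34.69515609741211)
[ 0.3014 -0.1037  0.084 ] [ 0.3038 -0.108   0.016 ]
```

```bash
cat >> h.py <<'E'
yaw=np.radians(-5.7);bx=np.array([np.cos(yaw),np.sin(yaw),0]);by=np.array([-np.sin(yaw),np.cos(yaw),0]);ez=np.array([0,0,1.])
t=np.radians(18);n=-np.sin(t)*bx+np.cos(t)*ez;sx=np.cos(t)*bx+np.sin(t)*ez
Rp=np.c_[-by,-sx,-n]          # press / insert tool frame
def down(a): # tool down, tool y along heading a deg
    a=np.radians(a);y=np.array([np.cos(a),np.sin(a),0]);return np.c_[np.cross(y,-ez),y,-ez]
def go(P,Rt=None):
    o=ctrl.get_obs();R0=R.from_euler("xyz",o["orientation"],degrees=True).as_matrix()
    Rt=R0 if Rt is None else Rt
    print("delta_pos",((R0.T@(np.array(P)-o["tool_pos"]))*1e3).round(1).tolist(),"ang",R.from_matrix(R0.T@Rt).as_rotvec(degrees=True).round(2).tolist())
def st():
    o=ctrl.get_obs();R0=R.from_euler("xyz",o["orientation"],degrees=True).as_matrix()
    print("t",o["clock"],"p",o["tool_pos"].round(4),"rpy",o["orientation"].round(2),"Ftool",(R0.T@o["force"]).round(1),"open",round(o["opening"],4),"q",o["joint_pos"].round(1))
E
python3 - <<'E'
from h import *
bt=np.array([.438,-.017,.092])
go([.42,-.33,.27],Rp); go(bt+.05*n,Rp)
E
```

```text
delta_pos [-312.5, 241.7, -43.7] ang [15.86, -10.7, -67.69]
delta_pos [-401.9, 543.1, 87.0] ang [15.86, -10.7, -67.69]
```

Emit:
{"method": "apply_moves", "body": {
  "deltas": [
    {"fingers":0,"delta_pos":[-312,242,-44],"angular":[15.86,-10.7,-67.69]},
    {"fingers":0,"delta_pos":[-312,242,-44],"angular":[15.86,-10.7,-67.69]},
    {"fingers":0,"delta_pos":[-312,242,-44],"angular":[15.86,-10.7,-67.69]},
    {"fingers":0,"delta_pos":[-312,242,-44],"angular":[15.86,-10.7,-67.69]},
    {"fingers":0,"delta_pos":[-312,242,-44],"angular":[15.86,-10.7,-67.69]},
    {"fingers":0,"delta_pos":[-312,242,-44],"angular":[15.86,-10.7,-67.69]},
    {"fingers":0,"delta_pos":[-312,242,-44],"angular":[15.86,-10.7,-67.69]},
    {"fingers":0,"delta_pos":[-312,242,-44],"angular":[15.86,-10.7,-67.69]},
    {"fingers":0,"delta_pos":[-312,242,-44],"angular":[15.86,-10.7,-67.69]},
    {"fingers":0,"delta_pos":[-312,242,-44],"angular":[15.86,-10.7,-67.69]}
  ]
}}

```text
clock: 1.25
tool_pos: [0.4199, -0.3288, 0.2711]
orientation: [-161.9, -0.1, -95.5]
force: [0.8, -0.4, 0.5]
opening: 0.0132
gripper_force: 0.0
```

```bash
python3 - <<'E'
from h import *
st()
bt=np.array([.438,-.017,.092])
go(bt+.12*n,Rp); go(bt+.04*n,Rp)
E
```

```text
t 1.25 p [ 0.4199 -0.3288  0.2711] rpy [-1.619e+02 -5.000e-02 -9.554e+01] Ftool [ 0.3 -1.  -0.2] open 0.0132 q [-20.5  -3.5 -22.5  -5.7 -53.6  17.6]
delta_pos [-312.3, 66.8, 46.2] ang [-0.1, -0.0, 0.17]
delta_pos [-312.3, 67.0, 126.2] ang [-0.1, -0.0, 0.17]
```

Emit:
{"method": "apply_moves", "body": {
  "deltas": [
    {"fingers":0,"delta_pos":[-312,67,46],"angular":[0,0,0]},
    {"fingers":0,"delta_pos":[-312,67,46],"angular":[0,0,0]},
    {"fingers":0,"delta_pos":[-312,67,46],"angular":[0,0,0]},
    {"fingers":0,"delta_pos":[-312,67,46],"angular":[0,0,0]},
    {"fingers":0,"delta_pos":[-312,67,46],"angular":[0,0,0]},
    {"fingers":0,"delta_pos":[-312,67,46],"angular":[0,0,0]},
    {"fingers":0,"delta_pos":[-312,67,46],"angular":[0,0,0]},
    {"fingers":0,"delta_pos":[-312,67,86],"angular":[0,0,0]},
    {"fingers":0,"delta_pos":[-312,67,106],"angular":[0,0,0]},
    {"fingers":0,"delta_pos":[-312,67,106],"angular":[0,0,0]}
  ]
}}

```text
clock: 2.25
tool_pos: [0.4184, -0.0176, 0.1463]
orientation: [-162.2, -0.2, -95.8]
force: [-0.5, -0.2, 1.2]
opening: 0.0008
gripper_force: 0.0
```

```bash
python3 - <<'E'
from h import *
st()
go(np.array([.438,-.017,.092]),Rp)
crop("top",300,150,120,80,6,"c3")
E
```

```text
t 2.25 p [ 0.4184 -0.0176  0.1463] rpy [-162.23   -0.25  -95.76] Ftool [ 0.3  0.1 -1.3] open 0.0008 q [ 35.1 -12.5 -57.9  21.8 -33.1 -57.9]
delta_pos [-2.8, -2.0, 57.7] ang [0.23, -0.25, 0.02]
```

View pics/c3.png

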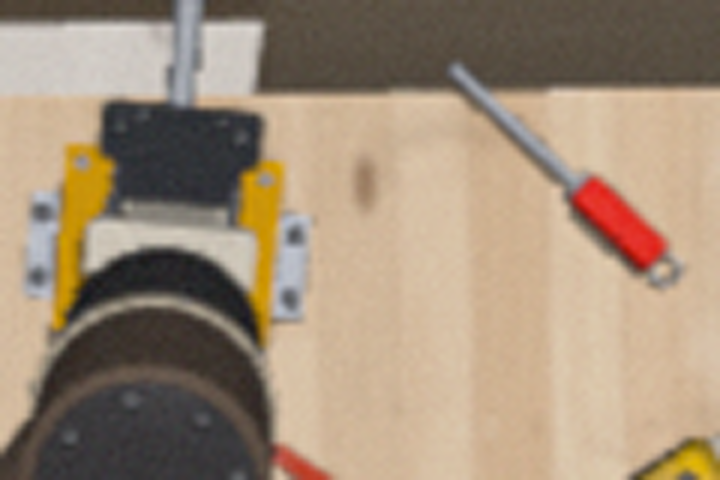

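```bash
python3 - <<'E'
from h import *
def tri(a,b):
    (o1,d1),(o2,d2)=ray("top",*a),ray("scene",*b)
    s=np.linalg.lstsq(np.c_[d1,-d2],o2-o1,rcond=None)[0];p,q=o1+s[0]*d1,o2+s[1]*d2
    print(((p+q)/2).round(3),np.linalg.norm(p-q).round(4))
f=lambda u,v:(290+(u+.5)/5-.5,140+(v+.5)/5-.5)
g=lambda u,v:(290+(u+.5)/6-.5,170+(v+.5)/6-.5)
tri(f(208,15),g(100,65)); tri(f(197,155),g(145,125)); tri(f(190,248),g(177,162))
tri(f(107,170),g(72,150))
tcp=ctrl.get_obs()["tool_pos"]
print("body edge now",tcp+.066*n+.097*sx,"at press",np.array([.438,-.017,.08])+.066*n+.097*sx)
E
```

```text
[ 0.605 -0.032  0.021] 0.0009
[ 0.504 -0.023  0.052] 0.0003
[ 0.44  -0.017  0.078] 0.0002
[0.493 0.036 0.064] 0.0015
body edge now [ 0.49042822 -0.02484711  0.24059206] at press [ 0.50950207 -0.02413686  0.17274438]
```

Emit:
{"method": "apply_moves", "body": {
  "deltas": [
    {"fingers":0,"delta_pos":[-2,-2,15],"angular":[0.2,-0.2,0]},
    {"fingers":0,"delta_pos":[-2.5,-2,30],"angular":[0.2,-0.2,0]},
    {"fingers":0,"delta_pos":[-2.5,-2,40],"angular":[0.2,-0.2,0]},
    {"fingers":0,"delta_pos":[-2.5,-2,45],"angular":[0.2,-0.2,0]},
    {"fingers":0,"delta_pos":[-2.5,-2,45],"angular":[0.2,-0.2,0]}
  ]
}}

```text
clock: 2.8
tool_pos: [0.443, -0.018, 0.1162]
orientation: [-162.8, 0.5, -95.6]
force: [-0.2, -0.6, 0.6]
opening: 0.0005
gripper_force: 0.0
```

```bash
python3 - <<'E'
from h import *
st()
go(np.array([.438,-.017,.092]),Rp)
E
```

```text
t 2.8 p [ 0.443  -0.018   0.1162] rpy [-162.79    0.46  -95.63] Ftool [ 0.6 -0.  -0.6] open 0.0005 q [ 30.4  -6.  -58.2  23.1 -25.4 -56. ]
delta_pos [-0.4, 12.0, 21.6] ang [0.79, 0.46, -0.07]
```

```bash
python3 - <<'E'
from h import *
Rv=down(84.3)
c=np.array([.438,-.017,.092])-.007*bx
go(c+.06*ez,Rv); go(c+.03*n,Rv)
E
```

```text
delta_pos [-0.8, 0.9, -37.8] ang [-13.14, 13.88, 89.26]
delta_pos [-0.6, 19.1, -10.4] ang [-13.14, 13.88, 89.26]
```

Emit:
{"method": "apply_moves", "body": {
  "deltas": [
    {"fingers":0,"delta_pos":[-0.8,0.9,-37.8],"angular":[0,0,0]},
    {"fingers":0,"delta_pos":[-0.8,0.9,-37.8],"angular":[-13.14,13.88,89.26]},
    {"fingers":0,"delta_pos":[-0.8,0.9,-37.8],"angular":[-13.14,13.88,89.26]},
    {"fingers":0,"delta_pos":[-0.8,0.9,-37.8],"angular":[-13.14,13.88,89.26]},
    {"fingers":0,"delta_pos":[-0.8,0.9,-37.8],"angular":[-13.14,13.88,89.26]},
    {"fingers":0,"delta_pos":[-0.8,0.9,-37.8],"angular":[-13.14,13.88,89.26]},
    {"fingers":0,"delta_pos":[-0.8,0.9,-37.8],"angular":[-13.14,13.88,89.26]},
    {"fingers":0,"delta_pos":[-0.8,0.9,-37.8],"angular":[-13.14,13.88,89.26]},
    {"fingers":0,"delta_pos":[-0.8,0.9,-37.8],"angular":[-13.14,13.88,89.26]},
    {"fingers":0,"delta_pos":[-0.8,0.9,-37.8],"angular":[-13.14,13.88,89.26]}
  ]
}}

```text
clock: 3.8
tool_pos: [0.4307, -0.0155, 0.1526]
orientation: [-177.9, 1.9, -172.3]
force: [0.2, -0.2, 0.1]
opening: 0.0006
gripper_force: 0.0
```

```bash
python3 - <<'E'
from h import *
st()
Rv=down(84.3)
c=np.array([.438,-.017,.092])-.007*bx
go(c+.06*ez,Rv); go(c+.02*n,Rv)
E
```

```text
t 3.8 p [ 0.4307 -0.0155  0.1526] rpy [-177.85    1.87 -172.27] Ftool [-0.2 -0.2 -0.1] open 0.0006 q [  26.9   -0.7  -37.7    3.4  -52.  -111.3]
delta_pos [-0.2, -0.8, 0.7] ang [-1.92, 2.11, 13.39]
delta_pos [7.1, 2.2, 41.4] ang [-1.92, 2.11, 13.39]
```

Emit:
{"method": "apply_moves", "body": {
  "deltas": [
    {"fingers":0,"delta_pos":[-0.2,-0.8,0.7],"angular":[-1.92,2.11,13.39]},
    {"fingers":0,"delta_pos":[-0.2,-0.8,0.7],"angular":[-1.92,2.11,13.39]},
    {"fingers":0,"delta_pos":[7,2,20],"angular":[-1.92,2.11,13.39]},
    {"fingers":0,"delta_pos":[7,2,42],"angular":[-1.92,2.11,13.39]},
    {"fingers":0,"delta_pos":[7,2,42],"angular":[-1.92,2.11,13.39]}
  ]
}}

```text
clock: 4.3
tool_pos: [0.4233, -0.0167, 0.1083]
orientation: [-179.9, -0.2, 174.6]
force: [0.5, 0.3, -0.0]
opening: 0.0009
gripper_force: 0.0
```

```bash
python3 - <<'E'
from h import *
st()
Rv=down(84.3)
c=np.array([.438,-.017,.092])-.007*bx
go(c,Rv); go(c-.014*n,Rv)
E
```

```text
t 4.3 p [ 0.4233 -0.0167  0.1083] rpy [-1.7986e+02 -1.7000e-01  1.7459e+02] Ftool [-0.5  0.4  0. ] open 0.0009 q [  24.7    3.5  -38.9    0.   -47.7 -120.1]
delta_pos [-7.7, 1.2, 16.3] ang [-0.14, -0.17, 0.29]
delta_pos [-12.1, 1.2, 29.6] ang [-0.14, -0.17, 0.29]
```

Emit:
{"method": "apply_moves", "body": {
  "deltas": [
    {"fingers":0,"delta_pos":[-4,1,6],"angular":[0,0,0]},
    {"fingers":0,"delta_pos":[-7,1.2,12],"angular":[0,0,0]},
    {"fingers":0,"delta_pos":[-7,1.2,13],"angular":[0,0,0]}
  ]
}}

```text
clock: 4.6
tool_pos: [0.4329, -0.0155, 0.0967]
orientation: [-179.9, 0.0, 174.6]
force: [0.2, -0.5, 0.5]
opening: 0.0006
gripper_force: 0.0
```

Emit:
{"method": "apply_moves", "body": {
  "deltas": [
    {"fingers":0,"delta_pos":[-0.6,0,2],"angular":[0,0,0]},
    {"fingers":0,"delta_pos":[-1.2,0,4],"angular":[0,0,0]},
    {"fingers":0,"delta_pos":[-1.2,0,4],"angular":[0,0,0]}
  ]
}}

```text
clock: 4.9
tool_pos: [0.4338, -0.0157, 0.0932]
orientation: [-179.9, 0.1, 174.7]
force: [-1.8, 0.6, 8.5]
opening: 0.0005
gripper_force: 4.4
```

Emit:
{"method": "apply_moves", "body": {
  "deltas": [
    {"fingers":0,"delta_pos":[-0.6,0,2],"angular":[0,0,0]},
    {"fingers":0,"delta_pos":[-1.3,0,4],"angular":[0,0,0]},
    {"fingers":0,"delta_pos":[-1.9,0,6],"angular":[0,0,0]},
    {"fingers":0,"delta_pos":[-2.6,0,8],"angular":[0,0,0]},
    {"fingers":0,"delta_pos":[-2.6,0,8],"angular":[0,0,0]}
  ]
}}

```text
clock: 5.4
tool_pos: [0.4364, -0.016, 0.0851]
orientation: [-179.9, 0.1, 174.7]
force: [-1.7, 0.4, 4.6]
opening: 0.0008
gripper_force: 2.4
```

Emit:
{"method": "apply_moves", "body": {
  "deltas": [
    {"fingers":0,"delta_pos":[-0.5,0,1.5],"angular":[0,0,0]},
    {"fingers":0,"delta_pos":[-1,0,3],"angular":[0,0,0]},
    {"fingers":0,"delta_pos":[-1,0,3],"angular":[0,0,0]}
  ]
}}

```text
clock: 5.7
tool_pos: [0.4369, -0.0162, 0.0813]
orientation: [-179.9, 0.0, 174.6]
force: [0.2, -0.4, -0.0]
opening: 0.0004
gripper_force: 0.0
```

Emit:
{"method": "apply_moves", "body": {
  "deltas": [
    {"fingers":0,"delta_pos":[-0.3,0,1],"angular":[0,0,0]},
    {"fingers":0,"delta_pos":[-0.6,0,2],"angular":[0,0,0]},
    {"fingers":0,"delta_pos":[-0.6,0,2],"angular":[0,0,0]}
  ]
}}

```text
clock: 6.0
tool_pos: [0.4375, -0.0163, 0.0803]
orientation: [-179.9, 0.0, 174.7]
force: [-6.1, 1.3, 15.5]
opening: 0.0003
gripper_force: 8.0
```

Emit:
{"method": "apply_moves", "body": {
  "deltas": [
    {"fingers":0,"delta_pos":[-0.2,0,0.7],"angular":[0,0,0]},
    {"fingers":0,"delta_pos":[-0.2,0,0.7],"angular":[0,0,0]}
  ]
}}

```text
clock: 6.2
tool_pos: [0.4376, -0.0163, 0.0801]
orientation: [-179.9, 0.0, 174.7]
force: [-9.5, 2.1, 22.5]
opening: 0.0004
gripper_force: 11.8
```

```bash
python3 - <<'E'
from h import *
st()
G=np.array([.4545,-.2695,.004])
go(G+.12*ez,down(135.3))
E
```

```text
t 6.2 p [ 0.4376 -0.0163  0.0801] rpy [-1.7990e+02  1.0000e-02  1.7467e+02] Ftool [  9.6   1.2 -22.5] open 0.0004 q [ 2.390e+01  7.200e+00 -3.950e+01  1.000e-01 -4.330e+01 -1.193e+02]
delta_pos [-40.4, -250.6, -43.5] ang [-0.09, -0.04, -50.63]
```

Emit:
{"method": "apply_moves", "body": {
  "deltas": [
    {"fingers":0,"delta_pos":[3,0,-10],"angular":[0,0,0]},
    {"fingers":0,"delta_pos":[6,0,-60],"angular":[0,0,0]},
    {"fingers":50,"delta_pos":[-40,-250,-63],"angular":[0,0,-50.6]},
    {"fingers":50,"delta_pos":[-40,-250,-63],"angular":[0,0,-50.6]},
    {"fingers":50,"delta_pos":[-40,-250,-63],"angular":[0,0,-50.6]},
    {"fingers":50,"delta_pos":[-40,-250,-63],"angular":[0,0,-50.6]},
    {"fingers":50,"delta_pos":[-40,-250,-63],"angular":[0,0,-50.6]},
    {"fingers":50,"delta_pos":[-40,-250,-63],"angular":[0,0,-50.6]},
    {"fingers":50,"delta_pos":[-40,-250,-63],"angular":[0,0,-50.6]},
    {"fingers":50,"delta_pos":[-40,-250,-43],"angular":[0,0,-50.6]}
  ]
}}

```text
clock: 7.2
tool_pos: [0.4558, -0.2712, 0.1239]
orientation: [-179.7, 0.1, -134.6]
force: [0.2, 0.2, -0.5]
opening: 0.0492
gripper_force: 0.0
```

```bash
python3 - <<'E'
from h import *
st()
G=np.array([.4545,-.2695,.004])
go(G,down(135.3))
go(G,down(-44.7))
a=ctrl.snapshot("scene")[150:250,300:440,::-1]
b=ctrl.snapshot("top")[150:230,300:430,::-1]
a=cv2.resize(a,(560,400),interpolation=cv2.INTER_CUBIC);b=cv2.resize(b,(560,200*0+345-145)) if 0 else cv2.resize(b,(325,200),interpolation=cv2.INTER_CUBIC)
c=np.zeros((600,560,3),np.uint8);c[:400]=a;c[400:,:325]=b
cv2.imwrite("pics/c4.png",c)
E
```

```text
t 7.2 p [ 0.4558 -0.2712  0.1239] rpy [-1.7972e+02  5.0000e-02 -1.3462e+02] Ftool [-0.3  0.   0.5] open 0.0492 q [ -9.5  12.2 -25.8   0.2 -51.7 -35.2]
delta_pos [-0.2, 2.7, 119.9] ang [-0.28, 0.06, 0.08]
delta_pos [-0.2, 2.7, 119.9] ang [-0.09, -0.44, -179.92]
```

View pics/c4.png

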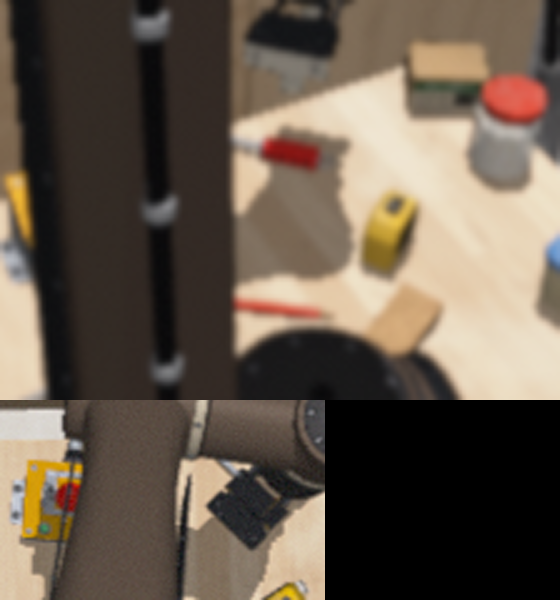

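Emit:
{"method": "apply_moves", "body": {
  "deltas": [
    {"fingers":50,"delta_pos":[0,2.7,40],"angular":[0,0,0]},
    {"fingers":50,"delta_pos":[0,2.7,80],"angular":[0,0,0]},
    {"fingers":50,"delta_pos":[0,2.7,105],"angular":[0,0,0]},
    {"fingers":50,"delta_pos":[0,2.7,115],"angular":[0,0,0]},
    {"fingers":50,"delta_pos":[0,2.7,119],"angular":[0,0,0]},
    {"fingers":50,"delta_pos":[0,2.7,119],"angular":[0,0,0]}
  ]
}}

```text
clock: 7.9
tool_pos: [0.4531, -0.267, 0.0039]
orientation: [-179.9, -0.0, -134.7]
force: [-0.3, 0.1, 0.1]
opening: 0.05
gripper_force: 0.0
```

Emit:
{"method": "apply_moves", "body": {
  "deltas": [
    {"fingers":0,"delta_pos":[0,0,0],"angular":[0,0,0]},
    {"fingers":0,"delta_pos":[0,0,0],"angular":[0,0,0]},
    {"fingers":0,"delta_pos":[0,0,0],"angular":[0,0,0]},
    {"fingers":0,"delta_pos":[0,0,0],"angular":[0,0,0]},
    {"fingers":0,"delta_pos":[0,0,0],"angular":[0,0,0]},
    {"fingers":0,"delta_pos":[0,0,0],"angular":[0,0,0]}
  ]
}}

```text
clock: 8.5
tool_pos: [0.4529, -0.2672, 0.0038]
orientation: [-179.9, -0.0, -134.7]
force: [-0.7, 1.0, 6.0]
opening: 0.0219
gripper_force: 30.0
```

```bash
python3 - <<'E'
from h import *
st()
print(proj("scene",[.4545,-.2695,.014]))
E
```

```text
t 8.5 p [ 0.4529 -0.2672  0.0038] rpy [-1.7989e+02 -2.0000e-02 -1.3474e+02] Ftool [-0.3  1.2 -6. ] open 0.0219 q [ -9.1  21.4 -33.1   0.1 -35.4 -35.8]
[372.1 186.9]
```

Emit:
{"method": "apply_moves", "body": {
  "deltas": [
    {"fingers":0,"delta_pos":[0,0,-30],"angular":[0,0,0]},
    {"fingers":0,"delta_pos":[0,0,-70],"angular":[0,0,0]},
    {"fingers":0,"delta_pos":[0,0,-110],"angular":[0,0,0]},
    {"fingers":0,"delta_pos":[0,0,-110],"angular":[0,0,0]}
  ]
}}

```text
clock: 8.9
tool_pos: [0.4556, -0.2679, 0.1185]
orientation: [-179.5, 0.2, -134.7]
force: [0.6, -0.2, -1.6]
opening: 0.0218
gripper_force: 30.0
```

```bash
python3 - <<'E'
from h import *
st()
gm=np.array([.4385,-.017,.0845])
go(gm-.20*by-.0072*ez+.05*ez,down(174.3))
im=cv2.imread("pics/top0.png")[168:208,305:350]
cv2.imwrite("pics/c5.png",cv2.resize(im,None,fx=14,fy=14,interpolation=cv2.INTER_CUBIC))
for d in(-7,0,7):
  for s in(-1,1):
    e=gm+d*.001*sx+s*.0335*by+.014*n
    print(d,s,[((proj("top",e+w*.014*sx)-[305,168]+.5)*14).round() for w in(-1,1)])
E
```

```text
t 8.9 p [ 0.4556 -0.2679  0.1185] rpy [-179.48    0.2  -134.7 ] Ftool [-0.3 -0.6  1.6] open 0.0218 q [ -9.1  12.2 -26.6   0.2 -50.6 -35.7]
delta_pos [-10.9, 62.6, -9.3] ang [-0.56, 0.02, -39.0]
-7 -1 [array([461., 420.]), array([472., 301.])]
-7 1 [array([169., 395.]), array([179., 274.])]
0 -1 [array([463., 391.]), array([475., 270.])]
0 1 [array([171., 364.]), array([182., 244.])]
7 -1 [array([466., 361.]), array([477., 241.])]
7 1 [array([174., 335.]), array([183., 214.])]
```

View pics/c5.png

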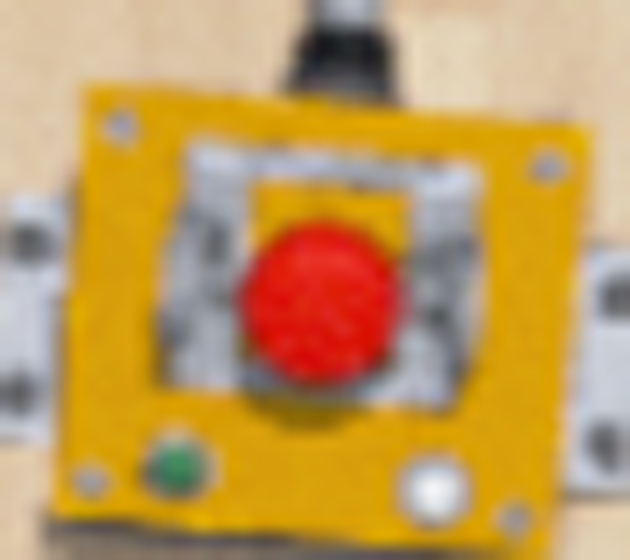

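```bash
python3 - <<'E'
from h import *
gm=np.array([.4385,-.017,.0845])
P=gm-.185*by-.0072*ez+.005*sx
go(P+.05*ez,down(174.3));go(P,down(174.3))
E
```

```text
delta_pos [-25.6, 68.4, -10.8] ang [-0.56, 0.02, -39.0]
delta_pos [-25.4, 68.8, 39.2] ang [-0.56, 0.02, -39.0]
```

Emit:
{"method": "apply_moves", "body": {
  "deltas": [
    {"fingers":0,"delta_pos":[-25.5,68.5,-10],"angular":[-0.5,0,-39]},
    {"fingers":0,"delta_pos":[-25.5,68.5,-10],"angular":[-0.5,0,-39]},
    {"fingers":0,"delta_pos":[-25.5,68.5,-10],"angular":[-0.5,0,-39]},
    {"fingers":0,"delta_pos":[-25.5,68.5,-10],"angular":[-0.5,0,-39]},
    {"fingers":0,"delta_pos":[-25.5,68.5,-10],"angular":[-0.5,0,-39]},
    {"fingers":0,"delta_pos":[-25.5,68.5,-10],"angular":[-0.5,0,-39]},
    {"fingers":0,"delta_pos":[-25.5,68.6,20],"angular":[-0.5,0,-39]},
    {"fingers":0,"delta_pos":[-25.4,68.8,39],"angular":[-0.5,0,-39]},
    {"fingers":0,"delta_pos":[-25.4,68.8,39],"angular":[-0.5,0,-39]}
  ]
}}

```text
clock: 9.8
tool_pos: [0.4191, -0.2003, 0.0717]
orientation: [179.3, 0.1, -95.9]
force: [-0.1, -0.1, -0.3]
opening: 0.0216
gripper_force: 30.0
```

```bash
python3 - <<'E'
from h import *
st()
gm=np.array([.4385,-.017,.0845])
P=gm-.185*by-.0072*ez+.005*sx
go(P,down(174.3))
o=ctrl.get_obs();R0=R.from_euler("xyz",o["orientation"],degrees=True).as_matrix()
tip=o["tool_pos"]+R0@[-.127,0,-.0072]; col=o["tool_pos"]+R0@[-.032,0,-.0072]
print(tip,[((proj("top",p)-[310,165]+.5)*8).round() for p in(tip,col)], [((proj("scene",p)-[300,165]+.5)*6).round() for p in(tip,col)])
a=ctrl.snapshot("top")[165:215,310:380,::-1];b=ctrl.snapshot("scene")[165:205,300:390,::-1]
c=np.zeros((560+240,560,3),np.uint8)[:600];a=cv2.resize(a,(490,350),interpolation=2);b=cv2.resize(b,(540,240),interpolation=2)
c[:350,:490]=a;c[350:590,:540]=b
cv2.imwrite("pics/c6.png",c)
E
```

```text
t 9.8 p [ 0.4191 -0.2003  0.0717] rpy [ 1.7925e+02  1.0000e-01 -9.5950e+01] Ftool [0.1 0.1 0.3] open 0.0216 q [ -1.3  10.8 -36.2  -0.2 -43.7  -4.5]
delta_pos [0.7, -5.8, -7.2] ang [0.75, 0.1, -0.25]
[ 0.43235317 -0.07395831  0.07913015] [array([286., 214.]), array([521., 236.])] [array([202., 172.]), array([337., 138.])]
```

View pics/c6.png

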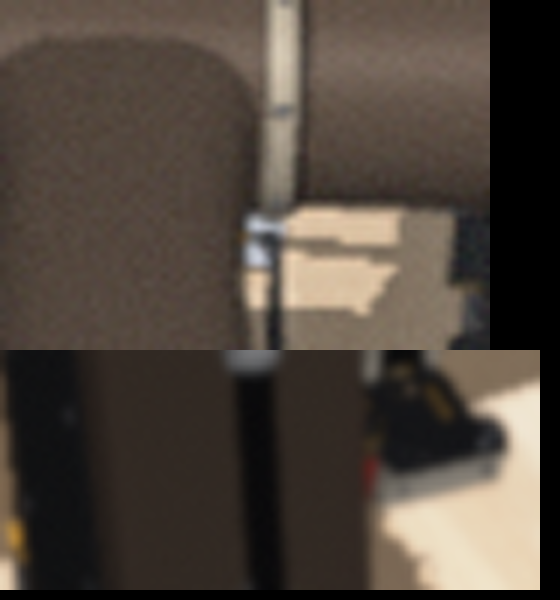

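Emit:
{"method": "apply_moves", "body": {
  "deltas": [
    {"fingers":0,"delta_pos":[0,0,0],"angular":[0,0,0]}
  ]
}}

```text
clock: 10.0
tool_pos: [0.4222, -0.2006, 0.0751]
orientation: [179.6, 0.1, -95.8]
force: [0.7, -0.2, -1.5]
opening: 0.0218
gripper_force: 30.0
```

```bash
python3 - <<'E'
from h import *
st()
gm=np.array([.4385,-.017,.0845])
P=gm-.185*by-.0072*ez+.005*sx
go(P,down(174.3))
E
```

```text
t 10.0 p [ 0.4222 -0.2006  0.0751] rpy [ 1.7964e+02  8.0000e-02 -9.5800e+01] Ftool [ 0.1 -0.7  1.5] open 0.0218 q [ -1.3  10.6 -36.   -0.2 -43.8  -4.4]
delta_pos [0.6, -2.7, -3.8] ang [0.36, 0.08, -0.1]
```

Emit:
{"method": "apply_moves", "body": {
  "deltas": [
    {"fingers":0,"delta_pos":[0,0,0],"angular":[0,0,0]},
    {"fingers":0,"delta_pos":[0,0,0],"angular":[0,0,0]},
    {"fingers":0,"delta_pos":[0,0,0],"angular":[0,0,0]}
  ]
}}

```text
clock: 10.3
tool_pos: [0.4218, -0.2005, 0.0747]
orientation: [179.6, 0.1, -95.8]
force: [0.1, 0.6, -1.0]
opening: 0.0216
gripper_force: 30.0
```

```bash
python3 - <<'E'
from h import *
st()
gm=np.array([.4385,-.017,.0845])
P=gm-.185*by-.0072*ez+.005*sx
go(P,down(174.3));go(P+.02*by,down(174.3))
E
```

```text
t 10.3 p [ 0.4218 -0.2005  0.0747] rpy [ 1.7962e+02  1.0000e-01 -9.5770e+01] Ftool [-0.6 -0.   1. ] open 0.0216 q [ -1.3  10.6 -36.   -0.2 -43.7  -4.3]
delta_pos [0.7, -3.2, -4.2] ang [0.38, 0.1, -0.07]
delta_pos [-19.3, -3.1, -4.2] ang [0.38, 0.1, -0.07]
```

Emit:
{"method": "apply_moves", "body": {
  "deltas": [
    {"fingers":0,"delta_pos":[0.7,-3.2,-4.2],"angular":[0.38,0.1,0]},
    {"fingers":0,"delta_pos":[0.7,-3.2,-4.2],"angular":[0.38,0.1,0]},
    {"fingers":0,"delta_pos":[-8,-3.2,-4.2],"angular":[0.38,0.1,0]},
    {"fingers":0,"delta_pos":[-14,-3.2,-4.2],"angular":[0.38,0.1,0]},
    {"fingers":0,"delta_pos":[-18,-3.2,-4.2],"angular":[0.38,0.1,0]},
    {"fingers":0,"delta_pos":[-18,-3.2,-4.2],"angular":[0.38,0.1,0]}
  ]
}}

```text
clock: 10.9
tool_pos: [0.4265, -0.1822, 0.0784]
orientation: [179.9, -0.0, -95.7]
force: [0.1, 0.2, -1.0]
opening: 0.0214
gripper_force: 30.0
```

Emit:
{"method": "apply_moves", "body": {
  "deltas": [
    {"fingers":0,"delta_pos":[-2,0,0],"angular":[0,0,0]},
    {"fingers":0,"delta_pos":[-4,0,0],"angular":[0,0,0]},
    {"fingers":0,"delta_pos":[-4,0,0],"angular":[0,0,0]}
  ]
}}

```text
clock: 11.2
tool_pos: [0.4268, -0.179, 0.0784]
orientation: [179.9, -0.0, -95.8]
force: [-0.1, -1.2, -1.5]
opening: 0.0219
gripper_force: 30.0
```

```bash
cat >> h.py <<'E'
gm=np.array([.4385,-.017,.0845])
def pin(off=.127):
    o=ctrl.get_obs();R0=R.from_euler("xyz",o["orientation"],degrees=True).as_matrix()
    q=o["tool_pos"]+R0@[-off,0,-.0072]-gm
    print("tip in guard frame mm",(np.array([q@sx,q@by,q@n])*1e3).round(1))
E
python3 - <<'E'
from h import *
st();pin()
E
```

```text
t 11.2 p [ 0.4268 -0.179   0.0784] rpy [ 1.7993e+02 -2.0000e-02 -9.5750e+01] Ftool [ 1.2 -0.   1.5] open 0.0219 q [  1.7   9.7 -36.6   0.  -43.7  -7.5]
tip in guard frame mm [  4.7 -35.3  -0.4]
```

Nothing certain yet; keep advancing gently.

Emit:
{"method": "apply_moves", "body": {
  "deltas": [
    {"fingers":0,"delta_pos":[-1.5,0,0],"angular":[0,0,0]},
    {"fingers":0,"delta_pos":[-3,0,0],"angular":[0,0,0]},
    {"fingers":0,"delta_pos":[-3,0,0],"angular":[0,0,0]}
  ]
}}

```text
clock: 11.5
tool_pos: [0.4267, -0.1777, 0.0787]
orientation: [179.9, -0.2, -95.7]
force: [-1.1, -15.4, -0.6]
opening: 0.0216
gripper_force: 30.0
```

```bash
python3 - <<'E'
from h import *
st();pin();print(ctrl.get_obs()["moment"])
E
```

```text
t 11.5 p [ 0.4267 -0.1777  0.0787] rpy [ 1.7989e+02 -1.6000e-01 -9.5730e+01] Ftool [15.4 -0.4  0.6] open 0.0216 q [  2.    9.6 -36.8   0.2 -43.7  -7.9]
tip in guard frame mm [  4.4 -34.1  -0.4]
[-5.58066568  0.42936947 -0.02814139]
```

Emit:
{"method": "apply_moves", "body": {
  "deltas": [
    {"fingers":0,"delta_pos":[4,0,0],"angular":[0,0,0]},
    {"fingers":0,"delta_pos":[4,3.3,1.1],"angular":[0,0,0]},
    {"fingers":0,"delta_pos":[4,3.3,1.1],"angular":[0,0,0]},
    {"fingers":0,"delta_pos":[2,3.3,1.1],"angular":[0,0,0]},
    {"fingers":0,"delta_pos":[0.5,3.3,1.1],"angular":[0,0,0]},
    {"fingers":0,"delta_pos":[-0.3,3.3,1.1],"angular":[0,0,0]},
    {"fingers":0,"delta_pos":[-0.3,3.3,1.1],"angular":[0,0,0]}
  ]
}}

```text
clock: 12.2
tool_pos: [0.4241, -0.175, 0.0773]
orientation: [180.0, -0.0, -95.7]
force: [-0.3, 0.5, 0.4]
opening: 0.0218
gripper_force: 30.0
```

```bash
python3 - <<'E'
from h import *
st();pin();print(ctrl.get_obs()["moment"])
E
```

```text
t 12.2 p [ 0.4241 -0.175   0.0773] rpy [179.95  -0.   -95.74] Ftool [-0.4  0.4 -0.4] open 0.0218 q [  2.3   9.4 -37.2  -0.  -43.4  -8. ]
tip in guard frame mm [  1.3 -31.7  -0.4]
[ 0.19769957  0.06042088 -0.04500474]
```

Emit:
{"method": "apply_moves", "body": {
  "deltas": [
    {"fingers":0,"delta_pos":[-2,0,0],"angular":[0,0,0]},
    {"fingers":0,"delta_pos":[-4,0,0],"angular":[0,0,0]},
    {"fingers":0,"delta_pos":[-6,0,0],"angular":[0,0,0]},
    {"fingers":0,"delta_pos":[-6,0,0],"angular":[0,0,0]}
  ]
}}

```text
clock: 12.6
tool_pos: [0.4246, -0.1691, 0.0773]
orientation: [179.9, -0.0, -95.7]
force: [-0.3, 0.3, -1.0]
opening: 0.0218
gripper_force: 30.0
```

```bash
python3 - <<'E'
from h import *
st();pin();print(ctrl.get_obs()["moment"])
E
```

```text
t 12.6 p [ 0.4246 -0.1691  0.0773] rpy [179.94  -0.   -95.75] Ftool [-0.3  0.4  1. ] open 0.0218 q [  3.1   9.3 -37.4  -0.  -43.4  -8.8]
tip in guard frame mm [  1.3 -25.7  -0.4]
[ 0.21290368  0.11615043 -0.02409575]
```

Emit:
{"method": "apply_moves", "body": {
  "deltas": [
    {"fingers":0,"delta_pos":[-6,0,0],"angular":[0,0,0]},
    {"fingers":0,"delta_pos":[-12,0,0],"angular":[0,0,0]},
    {"fingers":0,"delta_pos":[-18,0,0],"angular":[0,0,0]},
    {"fingers":0,"delta_pos":[-24,0,0],"angular":[0,0,0]},
    {"fingers":0,"delta_pos":[-30,0,0],"angular":[0,0,0]},
    {"fingers":0,"delta_pos":[-36,0,0],"angular":[0,0,0]},
    {"fingers":0,"delta_pos":[-42,0,0],"angular":[0,0,0]},
    {"fingers":0,"delta_pos":[-48,0,0],"angular":[0,0,0]},
    {"fingers":0,"delta_pos":[-50,0,0],"angular":[0,0,0]},
    {"fingers":0,"delta_pos":[-50,0,0],"angular":[0,0,0]}
  ]
}}

```text
clock: 13.6
tool_pos: [0.4297, -0.1192, 0.0773]
orientation: [180.0, 0.0, -95.7]
force: [-0.0, 0.3, 0.3]
opening: 0.0216
gripper_force: 30.0
```

```bash
python3 - <<'E'
from h import *
st();pin();print(ctrl.get_obs()["moment"])
E
```

```text
t 13.6 p [ 0.4297 -0.1192  0.0773] rpy [179.95   0.   -95.73] Ftool [-0.2  0.1 -0.3] open 0.0216 q [ 10.    8.3 -38.7  -0.  -43.1 -15.7]
tip in guard frame mm [ 1.4 24.4 -0.4]
[ 0.29141097  0.19043008 -0.00543316]
```

Emit:
{"method": "apply_moves", "body": {
  "deltas": [
    {"fingers":0,"delta_pos":[-3,0,0],"angular":[0,0,0]},
    {"fingers":0,"delta_pos":[-5,0,0],"angular":[0,0,0]},
    {"fingers":0,"delta_pos":[-7,0,0],"angular":[0,0,0]},
    {"fingers":0,"delta_pos":[-9,0,0],"angular":[0,0,0]},
    {"fingers":0,"delta_pos":[-10,0,0],"angular":[0,0,0]},
    {"fingers":0,"delta_pos":[-10,0,0],"angular":[0,0,0]}
  ]
}}

```text
clock: 14.2
tool_pos: [0.4306, -0.1095, 0.0773]
orientation: [179.9, -0.0, -95.8]
force: [-0.5, 0.5, 0.9]
opening: 0.0219
gripper_force: 30.0
```

```bash
python3 - <<'E'
from h import *
st();pin();print(ctrl.get_obs()["moment"])
E
```

```text
t 14.2 p [ 0.4306 -0.1095  0.0773] rpy [179.95  -0.   -95.75] Ftool [-0.4  0.5 -0.9] open 0.0219 q [ 11.3   8.1 -38.9  -0.  -43.1 -17. ]
tip in guard frame mm [ 1.4 34.2 -0.5]
[0.28161165 0.31207249 0.00697125]
```

Through (or well into) the left ear; on towards the collar seat (about 24 mm more).

Emit:
{"method": "apply_moves", "body": {
  "deltas": [
    {"fingers":0,"delta_pos":[-4,0,0],"angular":[0,0,0]},
    {"fingers":0,"delta_pos":[-8,0,0],"angular":[0,0,0]},
    {"fingers":0,"delta_pos":[-12,0,0],"angular":[0,0,0]},
    {"fingers":0,"delta_pos":[-16,0,0],"angular":[0,0,0]},
    {"fingers":0,"delta_pos":[-20,0,0],"angular":[0,0,0]},
    {"fingers":0,"delta_pos":[-20,0,0],"angular":[0,0,0]}
  ]
}}

```text
clock: 14.8
tool_pos: [0.4328, -0.0891, 0.0773]
orientation: [180.0, 0.0, -95.7]
force: [-0.6, 0.7, 1.0]
opening: 0.0217
gripper_force: 30.0
```

Emit:
{"method": "apply_moves", "body": {
  "deltas": [
    {"fingers":0,"delta_pos":[-1.5,0,0],"angular":[0,0,0]},
    {"fingers":0,"delta_pos":[-3,0,0],"angular":[0,0,0]},
    {"fingers":0,"delta_pos":[-3,0,0],"angular":[0,0,0]}
  ]
}}

```text
clock: 15.1
tool_pos: [0.4329, -0.0866, 0.0773]
orientation: [179.9, 0.0, -95.8]
force: [-0.4, 0.9, 1.0]
opening: 0.022
gripper_force: 30.0
```

```bash
python3 - <<'E'
from h import *
st();pin();print(ctrl.get_obs()["moment"])
E
```

```text
t 15.1 p [ 0.4329 -0.0866  0.0773] rpy [179.95   0.   -95.76] Ftool [-0.9  0.5 -1. ] open 0.022 q [ 14.4   7.9 -39.2  -0.  -43.  -20.2]
tip in guard frame mm [ 1.4 57.2 -0.5]
[0.32019224 0.45130396 0.05918099]
```

Emit:
{"method": "apply_moves", "body": {
  "deltas": [
    {"fingers":0,"delta_pos":[-1,0,0],"angular":[0,0,0]},
    {"fingers":0,"delta_pos":[-2,0,0],"angular":[0,0,0]},
    {"fingers":0,"delta_pos":[-2,0,0],"angular":[0,0,0]}
  ]
}}

```text
clock: 15.4
tool_pos: [0.433, -0.0847, 0.0773]
orientation: [179.9, -0.0, -95.8]
force: [-1.1, -0.4, 2.6]
opening: 0.0218
gripper_force: 30.0
```

Emit:
{"method": "apply_moves", "body": {
  "deltas": [
    {"fingers":0,"delta_pos":[-1,0,0],"angular":[0,0,0]},
    {"fingers":0,"delta_pos":[-1.5,0,0],"angular":[0,0,0]},
    {"fingers":0,"delta_pos":[-1.5,0,0],"angular":[0,0,0]}
  ]
}}

```text
clock: 15.7
tool_pos: [0.433, -0.0842, 0.0773]
orientation: [179.9, -0.1, -95.7]
force: [1.4, -9.6, 1.5]
opening: 0.0218
gripper_force: 30.0
```

Emit:
{"method": "apply_moves", "body": {
  "deltas": [
    {"fingers":0,"delta_pos":[1,0,0],"angular":[0,0,0]},
    {"fingers":36,"delta_pos":[1,0,0],"angular":[0,0,0]},
    {"fingers":36,"delta_pos":[1,0,0],"angular":[0,0,0]},
    {"fingers":36,"delta_pos":[1,0,0],"angular":[0,0,0]},
    {"fingers":36,"delta_pos":[1,0,0],"angular":[0,0,0]}
  ]
}}

```text
clock: 16.2
tool_pos: [0.4332, -0.0841, 0.0772]
orientation: [179.9, -0.0, -95.8]
force: [0.2, 0.3, 0.4]
opening: 0.0358
gripper_force: 0.0
```

```bash
python3 - <<'E'
from h import *
st();pin()
E
```

```text
t 16.2 p [ 0.4332 -0.0841  0.0772] rpy [179.95  -0.   -95.76] Ftool [-0.3 -0.2 -0.4] open 0.0358 q [ 14.8   7.8 -39.2  -0.  -43.  -20.5]
tip in guard frame mm [ 1.4 59.7 -0.5]
```

Tip at +59.7 (should be 59). Retreat straight up, then off to the right and look.

Emit:
{"method": "apply_moves", "body": {
  "deltas": [
    {"fingers":36,"delta_pos":[0,0,-15],"angular":[0,0,0]},
    {"fingers":36,"delta_pos":[0,0,-50],"angular":[0,0,0]},
    {"fingers":36,"delta_pos":[0,0,-100],"angular":[0,0,0]},
    {"fingers":36,"delta_pos":[0,0,-140],"angular":[0,0,0]},
    {"fingers":36,"delta_pos":[100,0,-140],"angular":[0,0,0]},
    {"fingers":36,"delta_pos":[200,0,-140],"angular":[0,0,0]},
    {"fingers":36,"delta_pos":[300,0,-140],"angular":[0,0,0]},
    {"fingers":36,"delta_pos":[380,0,-140],"angular":[0,0,0]},
    {"fingers":36,"delta_pos":[380,0,-140],"angular":[0,0,0]},
    {"fingers":36,"delta_pos":[380,0,-140],"angular":[0,0,0]}
  ]
}}

```text
clock: 17.2
tool_pos: [0.4026, -0.3847, 0.2173]
orientation: [180.0, -0.0, -95.7]
force: [1.4, 0.8, 0.6]
opening: 0.0355
gripper_force: 0.0
```

Emit:
{"method": "apply_moves", "body": {
  "deltas": [
    {"fingers":36,"delta_pos":[160,120,-20],"angular":[0,0,0]},
    {"fingers":36,"delta_pos":[160,120,-20],"angular":[0,0,0]},
    {"fingers":36,"delta_pos":[160,120,-20],"angular":[0,0,0]},
    {"fingers":36,"delta_pos":[160,120,-20],"angular":[0,0,0]},
    {"fingers":36,"delta_pos":[160,120,-20],"angular":[0,0,0]},
    {"fingers":36,"delta_pos":[160,120,-20],"angular":[0,0,0]}
  ]
}}

```text
clock: 17.8
tool_pos: [0.2665, -0.5306, 0.2369]
orientation: [179.9, 0.0, -95.9]
force: [0.6, 0.5, -0.3]
opening: 0.0365
gripper_force: 0.0
```

```bash
python3 - <<'E'
from h import *
st();crop("top",290,140,140,110,5,"c7")
E
```

```text
t 17.8 p [ 0.2665 -0.5306  0.2369] rpy [ 1.7992e+02  3.0000e-02 -9.5930e+01] Ftool [-0.6 -0.6  0.3] open 0.0365 q [-44.5  12.6  -9.    0.  -68.4  38.5]
```

View pics/c7.png

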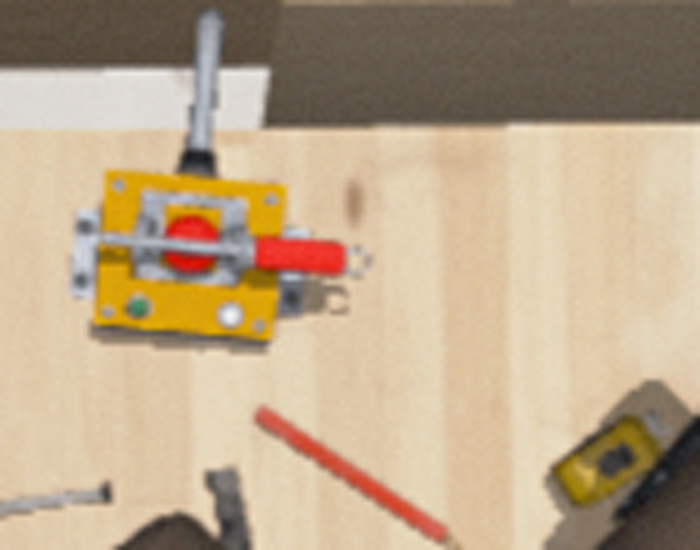

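The shank runs from the red grip at (300,255) across the button at (190,245) and out past the left ear to (98,238). The collar sits at the right ear, near (245,250). The pencil and tape measure look undisturbed.

```bash
python3 -c "
from plant import ctrl
print(ctrl.close_job())"
```

```text
the job is handed in; nothing more can be done
None
```

The stop button is pressed home and latched (about 24 N at the stop). The lockout pin is through both ears across the button with its collar against the right ear, and the job was handed in at about 18 s.

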